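# Warm the last candle jar

### The arm

A 7-joint arm with a two-finger parallel gripper is mounted at the origin on a cart in front of the work surface, level with it; the furniture and walls round the work are solid. World frame = base frame: x ahead of the robot, y to its left, z up, the work surface at z = 0. Lengths are in m, angles in rad, forces in N, time in s.
With the tool pointing down it reaches from about 0.4 to 0.85 m from the base axis. Payload 4.5 kg.
Tool frame: the origin (TCP) lies between the finger pads; the fingertips stand 8 mm ahead of it and the grasp point (between the pads) lies 11 mm behind it; z points along the fingers, x is the direction in which the jaws open and shut, and the axes are right-handed (so a half turn about z gives the same grasp; the last joint's range is limited). The gripper opens to 88 mm and grips with 3 to 60 N. Pads are 18 mm wide; open, the fingers measure 123 mm over their backs; the gripper's body (75 mm by 187 mm) begins 45 mm behind the grasp point.
Start: joints at [1.209, 0.689, -0.195, 1.565, 0.157, 0.902, -0.215], TCP at [0.241, -0.577, 0.247] pointing down, gripper open.
Joint ranges: [-3.01, 3.01], [-0.46, 2.08], [-1.47, 1.51], [0.13, 2.56], [-1, 4.14], [0.04, 2.09], [-2.66, 2.66]. Speed limits (rad/s): [2.57, 2.57, 3.14, 3.14, 3.14, 3.14, 3.14].

### API

Orientations are given as [roll, pitch, yaw] about the fixed x, y, z axes, in that order (R = Rz(yaw) Ry(pitch) Rx(roll)).
In Python, from workcell import * gives the robot as it stands. The module is installed in compiled form; this text tells all that it offers.
- The arm moves only by the shell command python3 -m crank 'ROWS' [FORCE]. ROWS is a JSON object of lists of equal length, an entry for each row: "claw": the opening, from 0 (shut) to 1 (fully open); "slide": the shift along the tool's x, y, z in cm, a list of three; "delta_rot": the turn, a rotation vector about the tool's x, y, z in units of 10 degrees (1.0 is 10 degrees), a list of three. A call has 1 to 12 rows; each row shifts and turns the commanded pose from where the row before left it, along the tool's axes as they then stand; what a row does not reach is not made up. A row lasts 1/8 s, in which the tool goes at most 62.5 mm and 10.7 degrees, less where a joint would pass 70% of its speed; a pose out of reach is approached as far as the arm can. A call with a gripper value outside its range is refused whole. The fingers move at their own pace and stop on an object; FORCE is the grip in N (left out, the last holds). Time passes only in rows, so rows that do not move let the fingers close. It gives the time, the measured TCP pose, the force and the opening at its end, in the units of the state.
- state(): the state, without advancing time (a new reading comes with each control period).
- camera(name): name is "scene" or "top"; returns a dict with "color" (384x512x3 uint8, red, green, blue), "intrinsics" (3x3 intrinsics, pixels), "k1" (the pictures are not rectified: a ray, as slopes to the right and down, at radius r is drawn at 1 + k1 r^2 times it, then the intrinsics apply), "R" (3x3) and "t" (3): a world point X has camera coordinates R X + t. Camera axes: x right, y down, z forward; pixel columns grow to the right and rows downward; lengths in m; the calibration is good to about 2 mm. A picture is of the moment at which its call begins. There is no depth.
- finish_job(): hands the job in, once; it reports no verdict.
The state is a dict: "clock": time; "joint_positions": joint angles; "dq": joint speeds; "joint_torque": joint torques, N m; "tcp_pos": TCP position; "orientation": TCP orientation; "ft_force": force on the tool from outside, world axes, zero at the start; "torque": the same for the moment, N m; "opening": finger opening in m.
Only numpy, scipy, OpenCV 4.12 (cv2) and the standard library are available. Lean on these libraries where they do the work, as an engineer would, in place of code of your own. Each camera call takes 0.05 s, during which the arm holds its last target.

### The job

The last jar in the carton is still empty and must be warmed before it is poured: reach into it with the fingers shut, spread them only in its lower half so that they grip it from within, lift it out of the carton and set it down upright on the warming plate, fully inside the plate's rim, without dropping it. Then set the timer to 15 minutes, pressing down on its knob while you turn it so that the timer does not spin or slide on the table, and let go. Leave the full jars and everything else as they are.

Things in the scene. Friction and masses are not known exactly. Their poses are not given: they have to be found in the camera images.
- empty_jar: white straight-sided stoneware candle jar, the only one of the five that is empty inside. Outside 72 mm, inside 62 mm in diameter, 75 mm tall, inside 68 mm deep, 0.15 to 0.31 kg. Origin at the centre of its underside, z up. It stands on the carton's floor, its rim 1 mm below the divider tops, with about 3 mm of play, so it can be held only from inside (spreading with about 25 N holds it)
- jar_mouth (a point): centre of the empty jar's mouth, level with its rim, 75 mm above its underside
- carton: cardboard carton, fixed, 248 x 167 x 80 mm, long side along its x; two rows of three square cells of 78 mm, parted by 3 mm dividers that reach to its top at 80 mm; its floor is 4 mm thick. Origin at the centre of its underside. Five cells hold jars, one is vacant; which jar stands in which cell varies
- full_jar_1: white stoneware jar as the empty one, but filled with cream wax to 12 mm below the rim, with a short wick that stays below the rim; stays in the carton. Origin at the centre of its underside
- full_jar_2: another full jar, the same
- full_jar_3: another full jar, the same
- full_jar_4: another full jar, the same
- warming_plate: round white electric warming plate, fixed, 144 mm in diameter, with a flat steel top 130 mm across, 20 mm above the table, inside a raised rim 26 mm above the table. Origin at the centre of its underside
- plate_top (a point): centre of the warming plate's steel top, 20 mm above the table; the jar goes here, upright, anywhere within the rim
- timer: round white dial timer, loose and light (0.19 kg), 86 mm in diameter, on a rubber foot; its body is 26 mm high, with a round grey knob on top. Twelve ticks round the knob are 5 minutes apart, clockwise seen from above, the longer ones at 0, 15, 30 and 45 minutes. Origin at the centre of its underside; its -x side is the front with the 0 tick, the 15 minute tick is on its +y side
- timer_front (a point): point on the timer body's front edge, 43 mm from its axis, 12 mm above the table; it moves if the timer spins or slides
- knob_top (a point): centre of the knob's top, on the timer's axis, 61 mm above the table. The knob is a round ribbed grip 48 mm in diameter, from 32 to 60 mm above the table, with a 54 mm skirt below it; a white line on top and a white arrow on the skirt point at the set time. It grips in any direction
- timer_knob (a joint): angle of the timer's knob from the 0 tick, rad, growing clockwise seen from above: 15 minutes is pi/2 = 1.571. It starts between 0.25 and 0.75. It turns stiffly (0.14 N m) and stays where it is left; unless pressed down with 10 to 20 N while it turns, the whole timer spins instead. Gripped with 30 N it can be pressed and turned without slipping
- bottle: amber dropper bottle, 36 mm wide, 105 mm tall, bystander behind the warming plate
- stamp: standing hand stamp with a dark turned handle, 28 mm wide, 82 mm tall, bystander far right of the timer; to its right stands a fixed green lever press, 310 mm tall, at about x 0.56, y -0.36, to be kept clear of
- spool: wooden wick spool, 52 mm wide, 36 mm tall, bystander at the table's front edge
- probe: dial probe thermometer lying down, 172 mm long, bystander at the table's front edge
There are look-alikes about, which are no part of the job. What is shaped like the timer but orange is not meant.

How it is judged:
On the way, in this order (a step that is already met when the one before it is completed fails the run):
1. the empty jar is held from within, the fingertips in its lower half (gripping point over 16 mm below the rim), and is lifted clear of the carton (height (world z) of empty_jar above 0.082 m and z of the grasp point in the frame of jar_mouth below -0.016 m and horizontal distance between the grasp point and jar_mouth below 0.018 m and contact force between the fingers and empty_jar above 1 N), for 0.1 s.
2. the jar stands upright on the warming plate within its rim, let go (horizontal distance between empty_jar and plate_top below 0.028 m and z of empty_jar in the frame of plate_top below 0.003 m and angle between empty_jar's own z axis and vertical below 0.08 rad and contact force between the fingers and empty_jar below 0.1 N and linear speed of empty_jar below 0.02 m/s), for 0.2 s.
At the end, for the whole second after the job is handed in: the empty jar stands upright (within 0.08 rad) and still on the warming plate's steel top, its centre within 28 mm of the plate's; the timer's knob is at 15 minutes (1.571 rad, within 0.14) and the timer's front edge is within 20 mm of its first place (horizontal distance between empty_jar and plate_top below 0.028 m and z of empty_jar in the frame of plate_top between -0.003 and 0.003 m and angle between empty_jar's own z axis and vertical below 0.08 rad and linear speed of each of empty_jar, timer below 0.02 m/s and value of joint timer_knob between 1.43 and 1.71 rad and distance of timer_front from where it was at the start of the episode below 0.02 m and angle between timer's own z axis and vertical below 0.05 rad); the robot touches nothing.
It fails at once if the jar is dropped: in the air above the plate or carton and not held (z of empty_jar in the frame of plate_top above 0.015 m and contact force between the fingers and empty_jar below 0.05 N).
It fails at once if the timer spins or slides: its front edge is more than 20 mm from its first place (distance of timer_front from where it was at the start of the episode above 0.02 m).
It fails at once if a full jar is moved by more than 15 mm (distance of any of full_jar_1, full_jar_2, full_jar_3, full_jar_4 from where it was at the start of the episode above 0.015 m).
It fails at once if the bottle, stamp, spool or thermometer is moved by more than 25 mm (distance of any of bottle, stamp, spool, probe from where it was at the start of the episode above 0.025 m).
It also fails if it takes over 67 s, if anything falls off the work surface, if the arm or the gripper's body presses on something with over 40 N, if the wrist force passes 120 N, or if a joint passes its speed limit or range.

## Working session

There is one attempt and no reset: what is moved stays moved. The work goes in short steps, Python scripts to look and compute and a shell command to move; the robot and the scene stay as the last step left them, time stands still between calls to the robot, and variables do not carry over. Pictures are saved under pics/ and viewed, and the job is handed in when it is done.

```bash
mkdir -p pics; ls; python3 - <<'E'
from workcell import *
import cv2
s=state();print({k:(v if isinstance(v,float) else [round(float(x),4) for x in (v if hasattr(v,'__len__') else [v])]) for k,v in s.items()})
for n in("scene","top"):
    c=camera(n);cv2.imwrite(f"pics/{n}0.png",cv2.resize(c["color"][:,:,::-1],(800,600),interpolation=cv2.INTER_CUBIC))
    print(n,c["intrinsics"],c["k1"],c["R"],c["t"])
E
```

```text
pics
{'clock': 0.0, 'joint_positions': [1.2088, 0.69, -0.1945, 1.5664, 0.1573, 0.9025, -0.2151], 'dq': [0.0005, -0.0022, 0.0007, -0.0003, -0.0005, -0.0001, -0.0003], 'joint_torque': [-0.0004, -52.7558, -1.2669, -15.3428, -0.0527, 0.0065, 0.0002], 'tcp_pos': [0.2406, -0.5761, 0.2459], 'orientation': [3.1414, 0.0018, -1.175], 'ft_force': [-0.0797, 0.359, -0.9327], 'torque': [-0.0242, -0.0146, -0.0381], 'opening': 0.08801441805015878}
scene [[446.25862442   0.         262.57199909]
 [  0.         446.25862442 191.88035278]
 [  0.           0.           1.        ]] -0.018596464626561063 [[-0.56131631 -0.82754872  0.00933377]
 [-0.64212789  0.42837721 -0.63573952]
 [ 0.52210705 -0.36284444 -0.77184723]] [0.37433398 0.37718132 1.06032061]
top [[403.76131833   0.         254.62160899]
 [  0.         403.76131833 190.72737713]
 [  0.           0.           1.        ]] 0.05015718452940055 [[ 0.0254126  -0.99964169  0.00840829]
 [-0.98036406 -0.02656608 -0.19539847]
 [ 0.19555183 -0.0032776  -0.98068789]] [0.04459052 0.55677647 1.37084797]
```

View pics/scene0.png

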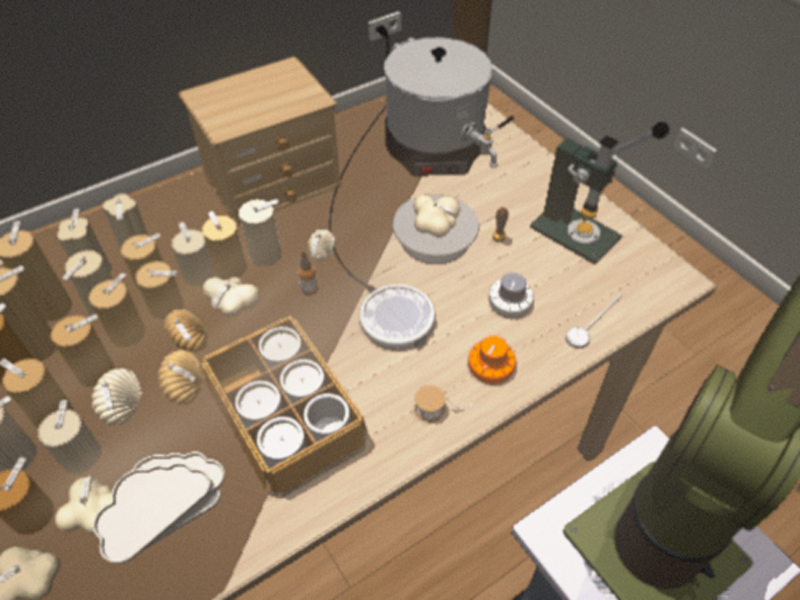

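View pics/top0.png

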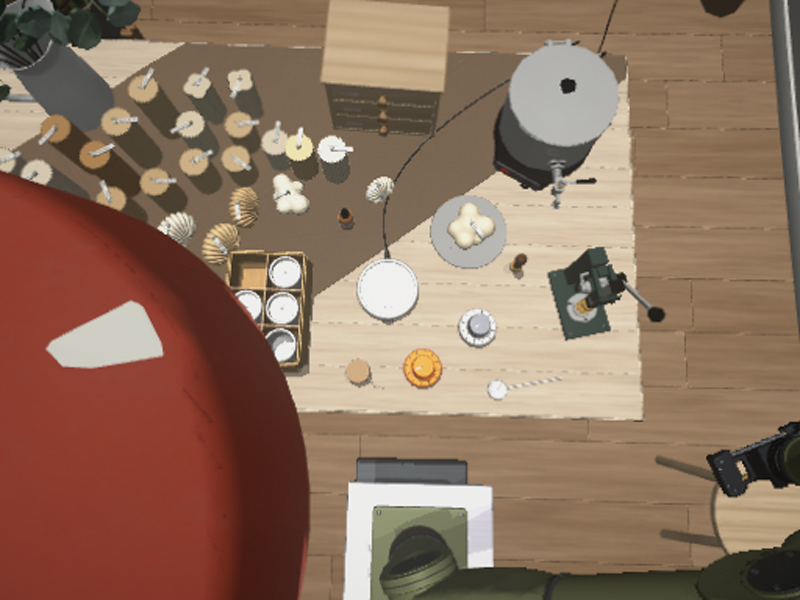

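The scene picture (800x600) shows the carton at about (285,400). The jars are at (280,345), (302,378), (258,400), (281,438) and (327,413). The vacant cell is at (238,365). The plate is at (397,315). The white and grey timer is at (512,293), with the orange decoy at (493,357).

In the top picture the same jar, nearest and on the right, is at (282,346). The plate is at (388,289) and the timer at (479,327). The big red thing is a lamp that hides part of the view.

Candidates for the empty jar are those five, and the one at (327,413) looks dark inside. Next I'll check it in close crops.

```bash
python3 - <<'E'
from workcell import *
import cv2,numpy as np
c=camera("scene")["color"][:,:,::-1];t=camera("top")["color"][:,:,::-1]
a=cv2.resize(c[198:318,125:240],(500,522),interpolation=cv2.INTER_CUBIC)
cv2.imwrite("pics/cA.png",a)   # scale 4.35
b=cv2.resize(t[150:250,140:240],(500,500),interpolation=cv2.INTER_CUBIC)
cv2.imwrite("pics/cB.png",b)
d=np.hstack([cv2.resize(c[165:215,303:353],(400,400),interpolation=cv2.INTER_CUBIC),cv2.resize(t[185:235,282:332],(400,400),interpolation=cv2.INTER_CUBIC)])
cv2.imwrite("pics/cC.png",d)
e=np.hstack([cv2.resize(c[175:230,223:288],(400,338),interpolation=cv2.INTER_CUBIC),cv2.resize(t[155:210,216:281],(400,338),interpolation=cv2.INTER_CUBIC)])
cv2.imwrite("pics/cD.png",e)
E
```

```text
(no output)
```

View pics/cA.png

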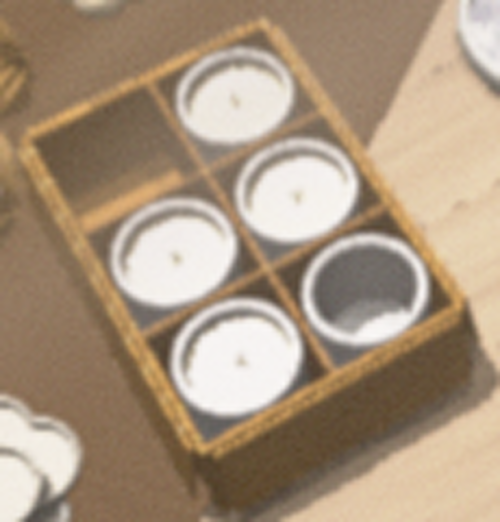

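View pics/cB.png

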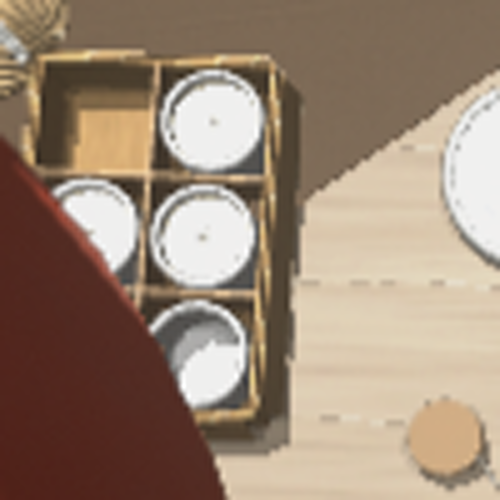

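View pics/cC.png

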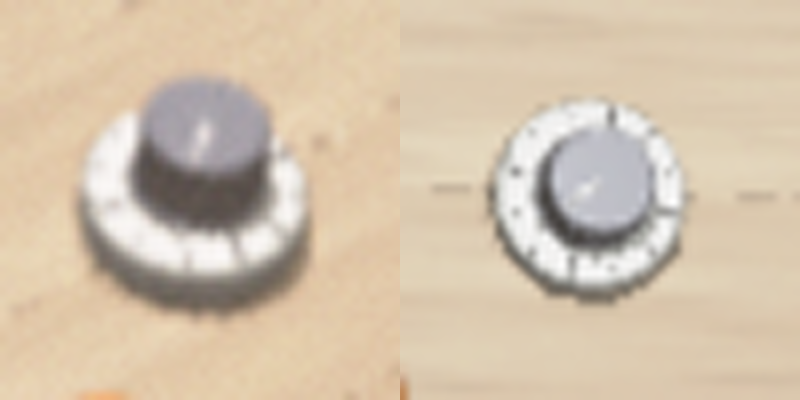

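View pics/cD.png

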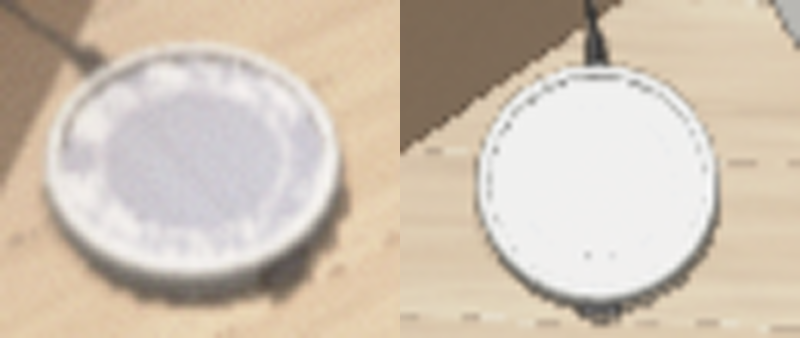

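The crops confirm it. The jar at scene (327,413) is the only one with a hollow dark interior, and the other four show wax and wicks. The timer is the white one with the grey knob. Its line points down and to the left in the top view. Next I'll measure positions.

```bash
cat > h.py <<'E'
import numpy as np,cv2
from workcell import *
def proj(c,X):
    p=(np.asarray(X,float).reshape(-1,3)@np.array(c["R"]).T+c["t"]);s=p[:,:2]/p[:,2:]
    s=s*(1+c["k1"]*(s**2).sum(1,keepdims=True));K=np.array(c["intrinsics"])
    return s*[K[0,0],K[1,1]]+[K[0,2],K[1,2]]
def unproj(c,uv,z):
    K=np.array(c["intrinsics"]);d=(np.asarray(uv,float).reshape(-1,2)-[K[0,2],K[1,2]])/[K[0,0],K[1,1]]
    s=d.copy()
    for _ in range(20): s=d/(1+c["k1"]*(s**2).sum(1,keepdims=True))
    R=np.array(c["R"]);r=np.c_[s,np.ones(len(s))]@R;o=-R.T@np.array(c["t"])
    return o+r*((z-o[2])/r[:,2])[:,None]
def circ(x,y,z,r,n=90):
    a=np.linspace(0,2*np.pi,n,endpoint=False);return np.c_[x+r*np.cos(a),y+r*np.sin(a),0*a+z]
def crop(c,u0,v0,w,h,s,polys=(),pts=()):
    im=cv2.resize(np.ascontiguousarray(c["color"][v0:v0+h,u0:u0+w,::-1]),None,fx=s,fy=s,interpolation=cv2.INTER_CUBIC)
    f=lambda p:((np.asarray(p)-[u0,v0]+.5)*s-.5)
    for P,col in polys: cv2.polylines(im,[np.round(f(proj(c,P))*8).astype(np.int32)],True,col,1,cv2.LINE_AA,3)
    return im
E
python3 - <<'E'
from h import *
S=camera("scene");T=camera("top")
A=lambda x,y:((np.array([x,y])+.5)/4.348-.5+[125,198])
B=lambda x,y:((np.array([x,y])+.5)/5-.5+[140,150])
print("jar S",unproj(S,A(366,291),.079),"T",unproj(T,B(200,353),.079))
CS=[A(28,136),A(266,26),A(462,305),A(207,450)]
print("carton S",unproj(S,CS,.08)); 
print("carton T",unproj(T,[B(42,60),B(279,62),B(255,415)],.08))
q=lambda x,y,s,u,v:(np.array([x,y])+.5)/s-.5+[u,v]
print("plate",unproj(S,q(192,158,6.154,223,175),.026),unproj(T,q(598-400,185,6.154,216,155),.026))
print("knob",unproj(S,q(205,125,8,303,165),.06),unproj(T,q(602-400,180,8,282,185),.06))
E
```

```text
jar S [[0.43875837 0.31784838 0.079     ]] T [[0.44127578 0.31223282 0.079     ]]
carton S [[0.64611971 0.43523597 0.08      ]
 [0.64116271 0.27495829 0.08      ]
 [0.39980309 0.27712713 0.08      ]
 [0.40040358 0.43864407 0.08      ]]
carton T [[0.64408397 0.43456343 0.08      ]
 [0.64746206 0.26954004 0.08      ]
 [0.39997003 0.27232226 0.08      ]]
plate [[0.58251327 0.08876029 0.026     ]] [[0.58288406 0.08446337 0.026     ]]
knob [[ 0.50092963 -0.12130807  0.06      ]] [[ 0.50118797 -0.12435943  0.06      ]]
```

```bash
python3 - <<'E'
from h import *
S=camera("scene");T=camera("top")
G=(0,255,0);R_=(0,0,255);B_=(255,0,0)
def both(js,pl,kn,cc,yaw,c,name,boxes):
    P=[(circ(*js,.079,.036),R_),(circ(*js,.079,.031),G),(circ(*pl,.026,.072),R_),(circ(*pl,.02,.065),G),(circ(*kn,.06,.024),R_),(circ(*kn,.026,.043),G),(circ(*kn,.0,.043),B_)]
    co=np.array([[.124,.0835],[.124,-.0835],[-.124,-.0835],[-.124,.0835]])@np.array([[np.cos(yaw),np.sin(yaw)],[-np.sin(yaw),np.cos(yaw)]])+cc
    P+=[(np.c_[co,[.08]*4],B_)]
    ims=[cv2.resize(crop(c,*b,8,P),(400,400)) for b in boxes]
    ims[0]=cv2.resize(ims[0],(400,400))
    cv2.imwrite(name,np.vstack([np.hstack(ims[:2]),np.hstack(ims[2:]+[0*ims[0]][:4-len(ims)])])[:,:])
both((.4388,.3178),(.5825,.0888),(.5009,-.1213),(.5225,.3565),0.005,S,"pics/ovS.png",[(123,198,116,116),(222,168,66,66),(298,165,58,58)])
both((.4413,.3122),(.5829,.0845),(.5012,-.1244),(.5225,.352),0.005,T,"pics/ovT.png",[(140,152,100,100),(215,150,66,66),(278,181,58,58)])
E
```

```text
(no output)
```

View pics/ovS.png

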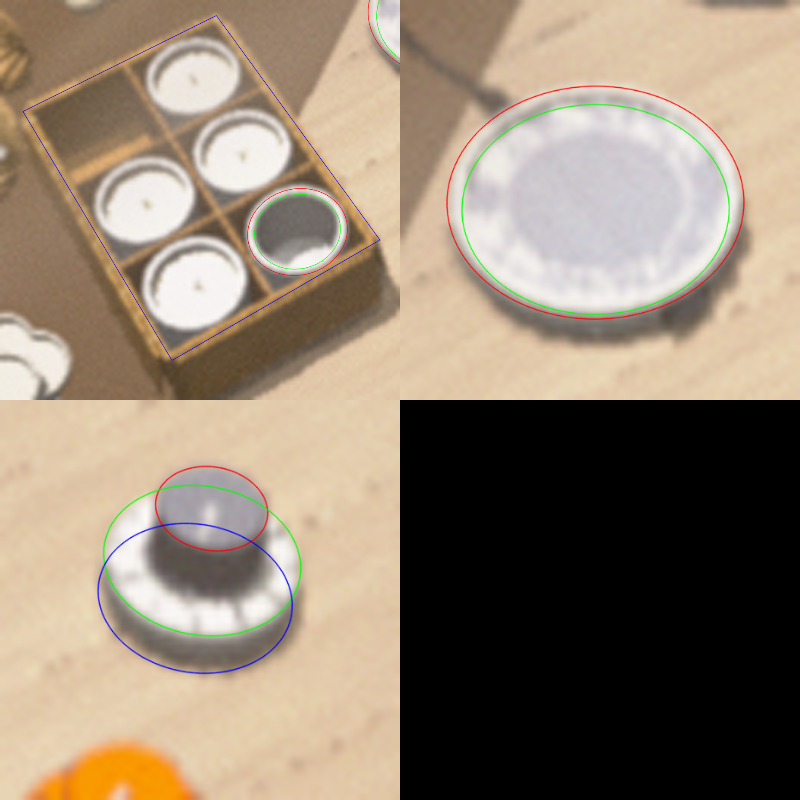

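View pics/ovT.png

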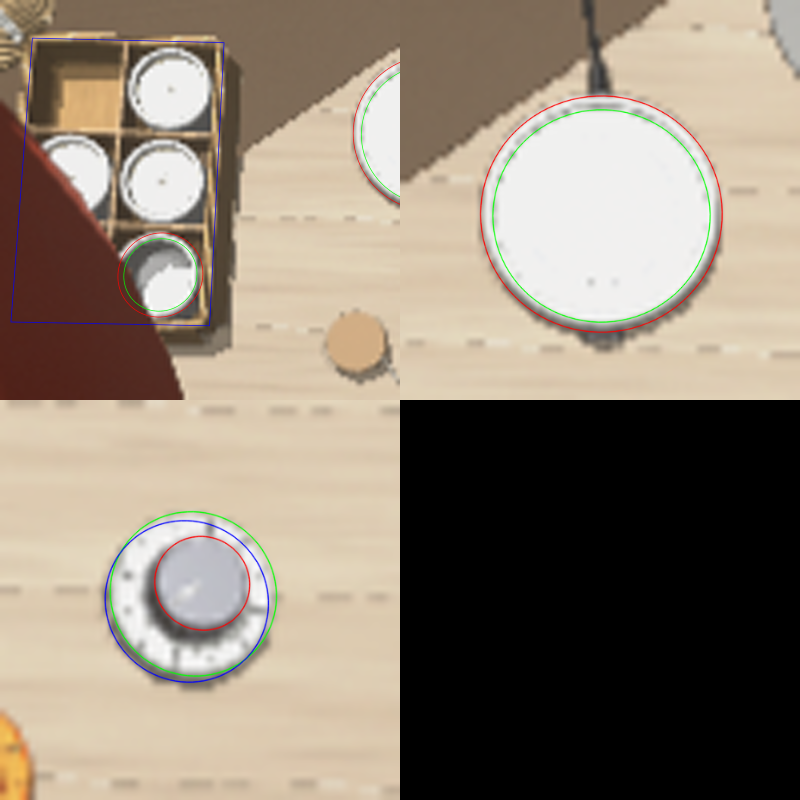

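The scene fits are good and the two cameras agree to within 4 mm in y. Averaged positions:

| Thing | x | y |
|---|---|---|
| Jar | 0.440 | 0.3155 |
| Plate | 0.583 | 0.0865 |
| Knob | 0.501 | -0.123 |

All are within reach, and the jar sits at the expected cell centre. I'll go up first while turning to yaw 0.

```bash
python3 -m crank '{"claw":[1,1,1,1,1,1,1,1,1,0,0,0],"slide":[[0,0,-2],[0,0,-2],[0,0,-2],[0,0,-2],[0,0,-2],[0,0,-2],[0,0,-1],[0,0,0],[0,0,0],[0,0,0],[0,0,0],[0,0,0]],"delta_rot":[[0,0,0],[0,0,-0.9],[0,0,-0.9],[0,0,-0.9],[0,0,-0.9],[0,0,-0.9],[0,0,-0.9],[0,0,-0.9],[0,0,-0.43],[0,0,0],[0,0,0],[0,0,0]]}' 25
python3 - <<'E'
from h import *
T=camera("top")
f=lambda u,v:np.array([u,v])*.64
print("lever",unproj(T,[f(655,313),f(600,255)],.3), "bottle",unproj(T,[f(345,213)],.1))
E
```

```text
clock: 1.9
tcp_pos: [0.241, -0.5766, 0.3767]
orientation: [3.142, 0.0, -0.001]
ft_force: [-0.4, -0.4, 0.4]
opening: 0.0604
lever [[ 0.49116618 -0.41520798  0.3       ]
 [ 0.5994257  -0.31862638  0.3       ]] bottle [[0.73748452 0.18273535 0.1       ]]
```

```bash
python3 -m crank '{"claw":[0,0,0,0,0,0,0,0,0,0,0,0],"slide":[[1,-2,0],[1,-3.5,0],[1,-4,0],[1,-4.5,0],[1,-4.5,0],[2,-4.5,0],[3,-4.5,0],[3,-4.5,0],[3,-4.5,0],[3,-4.5,0],[1,-4.5,0],[0,-2,0]],"delta_rot":[[0,0,0],[0,0,0],[0,0,0],[0,0,0],[0,0,0],[0,0,0],[0,0,0],[0,0,0],[0,0,0],[0,0,0],[0,0,0],[0,0,0]]}'
```

```text
clock: 3.45
tcp_pos: [0.442, -0.0985, 0.3771]
orientation: [-3.141, -0.001, 0.004]
ft_force: [-0.3, -0.8, -1.1]
opening: 0.0002
```

```bash
python3 -m crank '{"claw":[0,0,0,0,0,0,0,0,0,0,0,0],"slide":[[0,-2.5,0],[0,-4.5,0],[0,-5,0],[0,-5,0],[0,-5,1],[0,-5,2],[0,-5,2],[0,-4.5,2],[0,-3.5,3],[0,-1.4,3],[0,0,3],[0,0,1]],"delta_rot":[[0,0,0],[0,0,0],[0,0,0],[0,0,0],[0,0,0],[0,0,0],[0,0,0],[0,0,0],[0,0,0],[0,0,0],[0,0,0],[0,0,0]]}'
python3 -m crank '{"claw":[0,0],"slide":[[0,0,4],[0,0,0]],"delta_rot":[[0,0,0],[0,0,0]]}'
python3 - <<'E'
from h import *
S=camera("scene");T=camera("top")
p=state()["tcp_pos"];print(p,state()["orientation"])
tip=np.array(p)-[0,0,.008]
print(proj(S,tip),proj(T,tip))
L=[(circ(.44,.3155,.079,.031),(0,255,0)),(circ(tip[0],tip[1],tip[2],.004),(0,0,255)),(circ(tip[0],tip[1],.079,.004),(255,0,0))]
cv2.imwrite("pics/ap.png",crop(S,110,120,150,180,4,L))
cv2.imwrite("pics/apT.png",crop(T,130,120,130,130,5,L))
E
```

```text
clock: 4.95
tcp_pos: [0.4407, 0.3117, 0.2052]
orientation: [3.139, 0.002, -0.0]
ft_force: [0.0, -1.0, 0.4]
opening: 0.0007
clock: 5.2
tcp_pos: [0.4407, 0.3109, 0.1656]
orientation: [3.138, 0.003, -0.001]
ft_force: [-0.8, -0.6, 0.0]
opening: 0.0006
[0.44183906 0.31264549 0.16787051] [-3.14073601e+00 -1.04347029e-03 -7.80769520e-04]
[[207.18287374 245.08786477]] [[175.102834   216.90532062]]
```

View pics/ap.png

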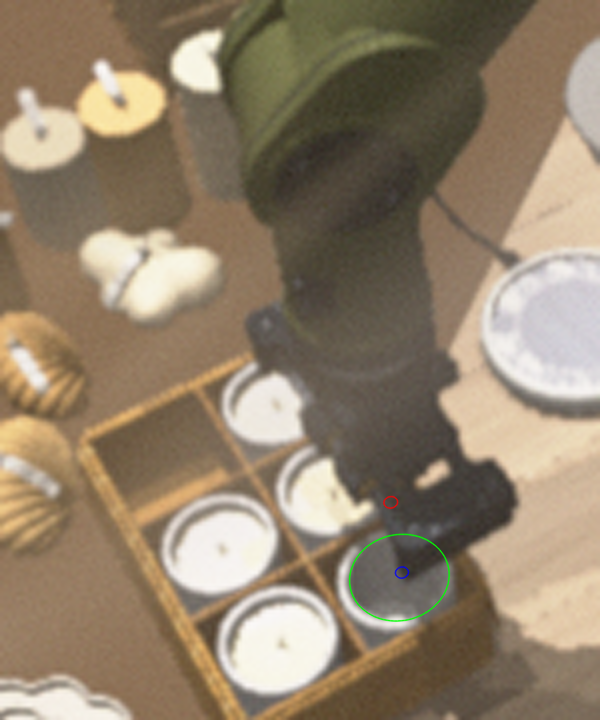

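View pics/apT.png

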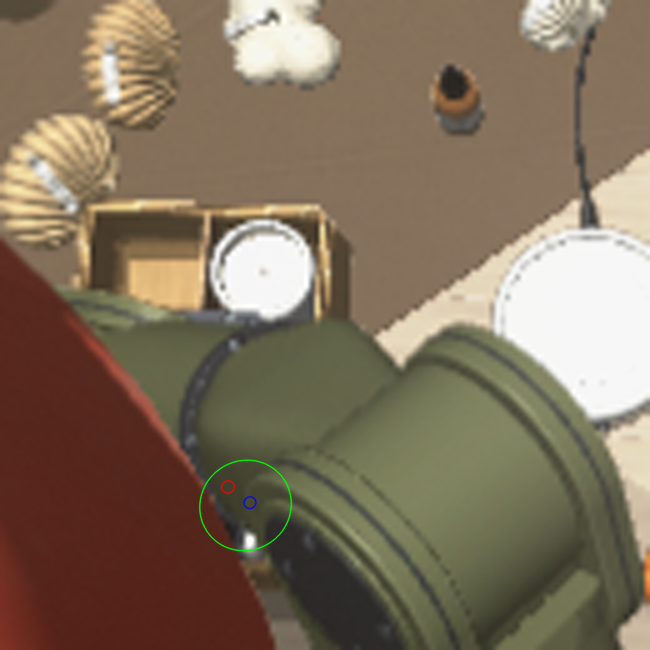

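```bash
python3 - <<'E'
from h import *
S=camera("scene")
p=np.array(state()["tcp_pos"])
R=lambda z,w,l:np.array([[l,w,z],[l,-w,z],[-l,-w,z],[-l,w,z]])/2*[1,1,2]+[p[0],p[1],0]
b=p[2]+.011+.045
L=[(R(b,.075,.187),(0,0,255)),(R(p[2]-.008,.018,.035),(0,255,0))]
a=crop(S,160,180,100,100,4);a2=crop(S,160,180,100,100,4,L)
g=np.hstack([a,a2]);g=np.clip((g/255.)**.6*255,0,255).astype(np.uint8)
cv2.imwrite("pics/ap2.png",g)
E
```

```text
(no output)
```

View pics/ap2.png

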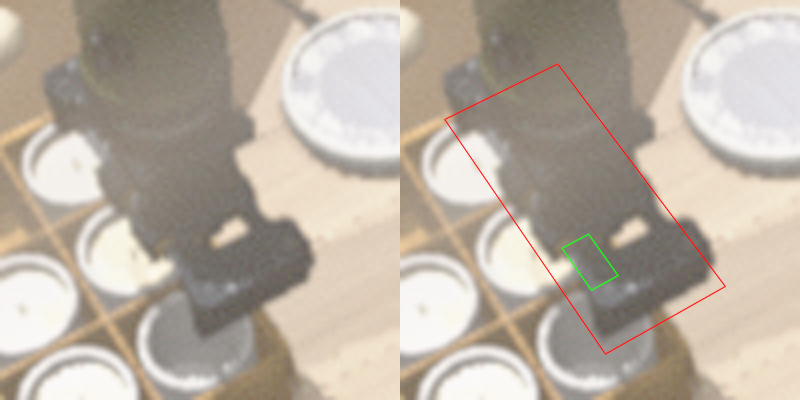

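The gripper outline projects where it is seen, so the calibration is consistent. The body hides the fingertips. I'll descend into the jar with a 3 mm correction in y.

```bash
python3 -m crank '{"claw":[0,0,0,0,0,0],"slide":[[0,-0.3,2],[0,0,2],[0,0,1.5],[0,0,1.5],[0,0,1],[0,0,0]],"delta_rot":[[0,0,0],[0,0,0],[0,0,0],[0,0,0],[0,0,0],[0,0,0]]}'
python3 -m crank '{"claw":[0,0,0,0,0,0],"slide":[[0,0,1],[0,0,1],[0,0,1],[0,0,1],[0,0,1.1],[0,0,0]],"delta_rot":[[0,0,0],[0,0,0],[0,0,0],[0,0,0],[0,0,0],[0,0,0]]}'
```

```text
clock: 6.1
tcp_pos: [0.4411, 0.315, 0.0861]
orientation: [3.141, 0.001, -0.0]
ft_force: [-0.1, 0.5, 0.8]
opening: 0.0008
clock: 6.85
tcp_pos: [0.4408, 0.3148, 0.0347]
orientation: [3.14, 0.001, -0.0]
ft_force: [0.2, -0.3, 0.5]
opening: 0.0006
```

Free inside the jar, with no contact force. Now I'll spread gently at 25 N.

```bash
python3 -m crank '{"claw":[0.15,0.2,0.25,0.3,0.35,0.4,0.45,0.5,0.5,0.5],"slide":[[0,0,0],[0,0,0],[0,0,0],[0,0,0],[0,0,0],[0,0,0],[0,0,0],[0,0,0],[0,0,0],[0,0,0]],"delta_rot":[[0,0,0],[0,0,0],[0,0,0],[0,0,0],[0,0,0],[0,0,0],[0,0,0],[0,0,0],[0,0,0],[0,0,0]]}' 28
```

```text
clock: 8.1
tcp_pos: [0.4415, 0.3152, 0.0359]
orientation: [3.141, -0.0, -0.0]
ft_force: [-0.6, -1.1, 5.2]
opening: 0.0248
```

It stopped at 24.8 mm, which is what flat pads spread in a 62 mm bore should give. Lifting.

```bash
python3 -m crank '{"claw":[0.5,0.5,0.5,0.5,0.5,0.5],"slide":[[0,0,-0.5],[0,0,-0.7],[0,0,-0.8],[0,0,-1],[0,0,-1],[0,0,0]],"delta_rot":[[0,0,0],[0,0,0],[0,0,0],[0,0,0],[0,0,0],[0,0,0]]}'
python3 -m crank '{"claw":[0.5,0.5,0.5,0.5,0.5,0.5,0.5,0.5,0.5,0.5],"slide":[[0,0,-1],[0,0,-1],[0,0,-1],[0,0,-1],[0,0,-1],[0,0,-1],[0,0,-1],[0,0,-1],[0,0,-0.5],[0,0,0]],"delta_rot":[[0,0,0],[0,0,0],[0,0,0],[0,0,0],[0,0,0],[0,0,0],[0,0,0],[0,0,0],[0,0,0],[0,0,0]]}'
python3 - <<'E'
from h import *
S=camera("scene");print(state()["opening"],state()["ft_force"],state()["tcp_pos"])
p=state()["tcp_pos"];z=p[2]-.036+.079
L=[(circ(p[0],p[1],z,.036),(0,0,255)),(circ(p[0],p[1],z-.075,.036),(0,255,0))]
g=np.hstack([crop(S,110,150,130,170,3),crop(S,110,150,130,170,3,L)])
cv2.imwrite("pics/lift.png",np.clip((g/255.)**.7*255,0,255).astype(np.uint8))
E
```

```text
clock: 8.85
tcp_pos: [0.4418, 0.3156, 0.0767]
orientation: [-3.14, -0.001, -0.001]
ft_force: [0.5, -0.5, -3.3]
opening: 0.0245
clock: 10.1
tcp_pos: [0.4415, 0.3153, 0.161]
orientation: [-3.141, -0.001, -0.0]
ft_force: [-0.1, -0.0, -3.5]
opening: 0.0247
0.024275299314957127 [-0.20928534 -0.29679959 -2.07904839] [0.44130689 0.31513229 0.16067279]
```

View pics/lift.png

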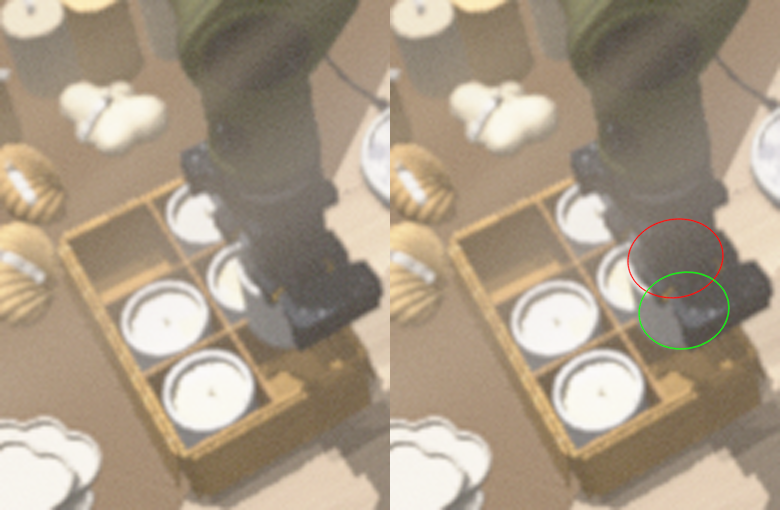

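The jar hangs from the gripper with its cell empty, matching the projected outline. It is moving over to the plate.

```bash
python3 -m crank '{"claw":[0.5,0.5,0.5,0.5,0.5,0.5,0.5,0.5,0.5,0.5,0.5,0.5],"slide":[[0.5,0.8,0],[1.2,1.8,0],[1.5,2.4,0],[1.7,2.8,0],[1.8,3,0],[1.8,3,0],[1.8,3,0],[1.7,2.6,0],[1.3,2,0],[0.7,1.2,0],[0.2,0.25,0],[0,0,0]],"delta_rot":[[0,0,0],[0,0,0],[0,0,0],[0,0,0],[0,0,0],[0,0,0],[0,0,0],[0,0,0],[0,0,0],[0,0,0],[0,0,0],[0,0,0]]}'
python3 - <<'E'
from h import *
S=camera("scene");T=camera("top");s=state();print(s["opening"],s["ft_force"],s["tcp_pos"],s["orientation"])
p=s["tcp_pos"];z=p[2]-.036+.079
L=[(circ(p[0],p[1],z,.036),(0,0,255)),(circ(p[0],p[1],z-.075,.036),(0,255,0)),(circ(.583,.0865,.02,.065),(255,0,0))]
g=np.hstack([crop(S,190,100,130,150,3,L),crop(T,180,100,130,150,3,L)])
cv2.imwrite("pics/pl.png",np.clip((g/255.)**.7*255,0,255).astype(np.uint8))
E
```

```text
clock: 11.65
tcp_pos: [0.5828, 0.0875, 0.1607]
orientation: [-3.141, 0.0, 0.001]
ft_force: [-0.5, 0.0, -2.8]
opening: 0.025
0.024908474527927646 [ 0.27685943  0.042283   -3.2323258 ] [0.58268326 0.08804383 0.1608158 ] [-3.14082698e+00  2.89366538e-04  1.64898490e-03]
```

View pics/pl.png

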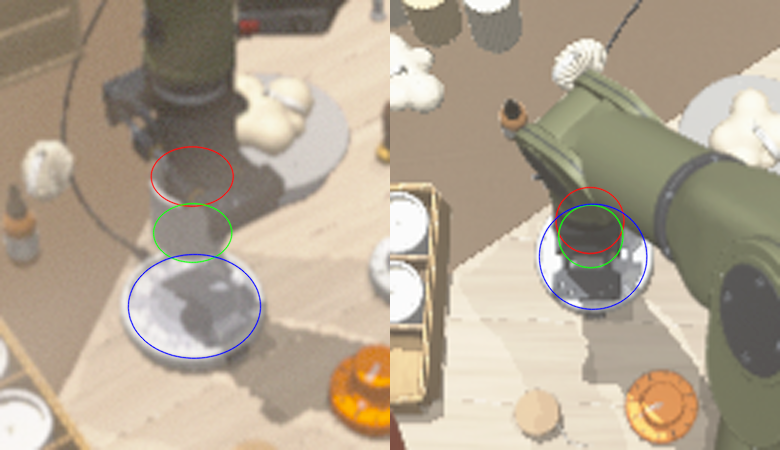

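Jar is centred over the plate. Lowering.

```bash
python3 -m crank '{"claw":[0.5,0.5,0.5,0.5,0.5,0.5,0.5,0.5,0.5,0.5,0.5,0.5],"slide":[[0,0,0.5],[0,0,1],[0,0,1],[0,0,1.2],[0,0,1.2],[0,0,1.2],[0,0,1.2],[0,0,1],[0,0,1],[0,0,0.7],[0,0,0.3],[0,0,0]],"delta_rot":[[0,0,0],[0,0,0],[0,0,0],[0,0,0],[0,0,0],[0,0,0],[0,0,0],[0,0,0],[0,0,0],[0,0,0],[0,0,0],[0,0,0]]}'
python3 -m crank '{"claw":[0.5,0.5,0.5],"slide":[[0,0,0.2],[0,0,0.2],[0,0,0]],"delta_rot":[[0,0,0],[0,0,0],[0,0,0]]}'
```

```text
clock: 13.25
tcp_pos: [0.5833, 0.0867, 0.0577]
orientation: [3.142, -0.0, -0.0]
ft_force: [-0.7, -0.9, -3.1]
opening: 0.0247
clock: 13.62
tcp_pos: [0.5832, 0.0866, 0.0536]
orientation: [3.141, 0.0, -0.0]
ft_force: [0.1, -0.1, -3.6]
opening: 0.0247
```

```bash
python3 -m crank '{"claw":[0.5,0.5,0.5],"slide":[[0,0,0.1],[0,0,0.1],[0,0,0]],"delta_rot":[[0,0,0],[0,0,0],[0,0,0]]}'; python3 -m crank '{"claw":[0.5,0.5,0.5],"slide":[[0,0,0.1],[0,0,0],[0,0,0]],"delta_rot":[[0,0,0],[0,0,0],[0,0,0]]}'
```

```text
clock: 14.0
tcp_pos: [0.5833, 0.0867, 0.052]
orientation: [3.141, -0.0, -0.0]
ft_force: [-1.0, 0.2, 0.8]
opening: 0.0252
clock: 14.38
tcp_pos: [0.5834, 0.0867, 0.0519]
orientation: [3.141, -0.001, -0.001]
ft_force: [-2.4, -1.1, 9.4]
opening: 0.0245
```

The jar is seated, with contact at TCP z = 0.052 as computed. Closing the fingers, then checking.

```bash
python3 -m crank '{"claw":[0.2,0.1,0,0,0,0,0],"slide":[[0,0,0],[0,0,0],[0,0,0],[0,0,0],[0,0,0],[0,0,0],[0,0,0]],"delta_rot":[[0,0,0],[0,0,0],[0,0,0],[0,0,0],[0,0,0],[0,0,0],[0,0,0]]}' 25
python3 -m crank '{"claw":[0,0,0,0,0,0,0,0,0],"slide":[[0,0,-0.5],[0,0,-1],[0,0,-1.5],[0,0,-2],[0,0,-2],[0,0,-2],[0,0,-2],[0,0,-1],[0,0,0]],"delta_rot":[[0,0,0],[0,0,0],[0,0,0],[0,0,0],[0,0,0],[0,0,0],[0,0,0],[0,0,0],[0,0,0]]}'
```

```text
clock: 15.25
tcp_pos: [0.5833, 0.0867, 0.0506]
orientation: [3.142, 0.0, -0.0]
ft_force: [-0.3, 1.1, 0.7]
opening: 0.0004
clock: 16.38
tcp_pos: [0.5837, 0.0868, 0.1718]
orientation: [-3.141, -0.002, -0.001]
ft_force: [-0.5, 0.2, -0.5]
opening: 0.0001
```

```bash
python3 -m crank '{"claw":[0.5,1,1,1,1,1,1,1,1,1,1,1],"slide":[[-0.5,1,-1],[-1,2,-1],[-1,3,0],[-1,3,0],[-1,3,0],[-1,3,0],[-1,2.5,0],[-1,2,0],[-0.7,1.5,0],[0,0,0],[0,0,0],[0,0,0]],"delta_rot":[[0,0,0],[0,0,0],[0,0,0],[0,0,0],[0,0,0],[0,0,0],[0,0,0],[0,0,0],[0,0,0],[0,0,0],[0,0,0],[0,0,0]]}'
python3 - <<'E'
from h import *
S=camera("scene");T=camera("top");s=state();print(s["opening"],s["tcp_pos"],s["orientation"])
L=[(circ(.583,.0865,.095,.036),(0,0,255)),(circ(.583,.0865,.02,.036),(0,255,0)),(circ(.583,.0865,.02,.065),(255,0,0))]
g=np.hstack([crop(S,190,130,130,150,3),crop(S,190,130,130,150,3,L)]);cv2.imwrite("pics/set.png",g)
cv2.imwrite("pics/setT.png",crop(T,190,110,160,130,4))
E
```

```text
clock: 17.88
tcp_pos: [0.5017, -0.1221, 0.1908]
orientation: [-3.141, -0.001, 0.001]
ft_force: [-0.5, 0.5, 0.7]
opening: 0.088
0.08807755370369652 [ 0.50152589 -0.12239566  0.19077563] [-3.14121544e+00 -3.57682878e-04  1.05709619e-03]
```

View pics/set.png

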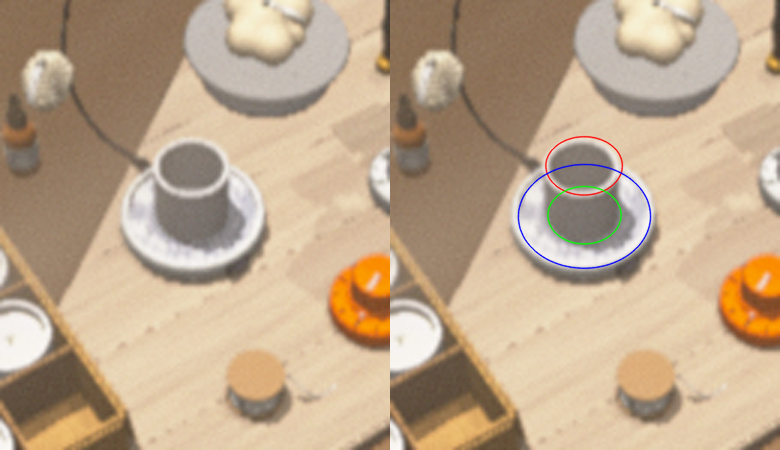

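View pics/setT.png

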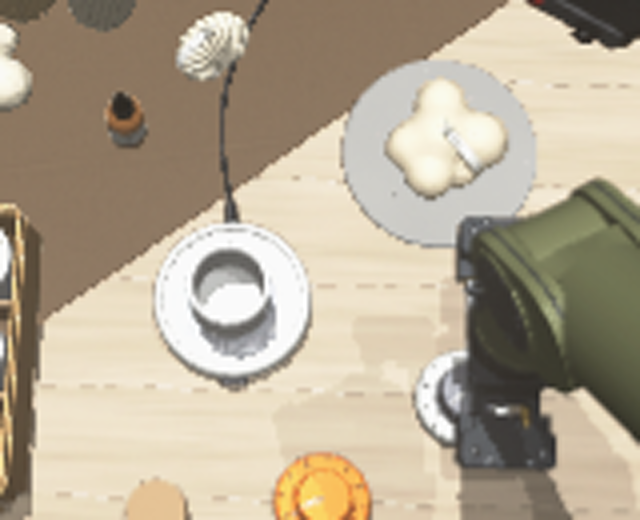

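The jar stands upright on the plate at scene crop (190,200), centred to within a few mm. Next is the timer dial. I'll make rectified views of the ticks and the knob line from the first, unobstructed pictures.

```bash
python3 - <<'E'
from h import *
def rect(c,im,cx,cy,z,half=.05,n=300):
    g=np.linspace(half,-half,n); X,Y=np.meshgrid(g,g,indexing="ij") # row: x decreasing (up=+x), col: y decreasing (left=+y)
    P=np.c_[(X+cx).ravel(),(Y+cy).ravel(),np.full(X.size,z)]
    uv=(proj(c,P)+.5)*1.5625-.5
    m=uv.reshape(n,n,2).astype(np.float32)
    return cv2.remap(im,m[...,0],m[...,1],cv2.INTER_CUBIC)
out=[]
for n,(x,y) in (("scene",(.501,-.1225)),("top",(.501,-.1235))):
    c=camera(n);im=cv2.imread(f"pics/{n}0.png")
    out.append(np.hstack([rect(c,im,x,y,.026),rect(c,im,x,y,.061)]))
o=np.vstack(out)
for i in (150,450):
    for j in (150,450): cv2.circle(o,(j,i),2,(0,0,255),-1); cv2.circle(o,(j,i),129 if j<300 else 72,(0,255,0),1)
cv2.imwrite("pics/dial.png",o)
E
```

```text
(no output)
```

View pics/dial.png

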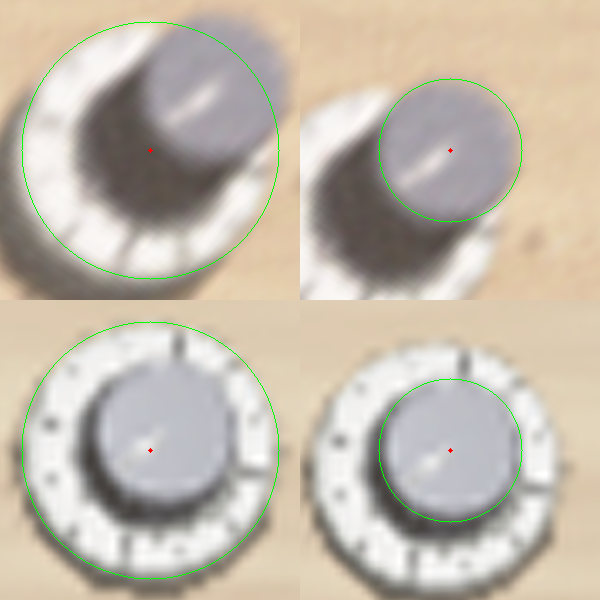

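Readings, in degrees clockwise from world -x:
- **Knob line:** 54.5° in both views.
- **0 tick:** 14.2°.
- **15 minute tick:** 104.2°.

So the knob is at about 40° (0.70 rad, within the given range) and needs about 49.6° clockwise. I'll preset yaw to +25° and descend open over the knob, keeping the tips above the skirt.

```bash
python3 -m crank '{"claw":[1,1,1,1,1,1,1,1,1,1,1,1],"slide":[[0,0,0],[0,0,0.5],[0,0,1.5],[0,0,2],[0,0,2],[0,0,2],[0,0,2],[0,0,1.5],[0,0,1.5],[0,0,1.2],[0,0,0.7],[0,0,0]],"delta_rot":[[0,0,-0.8],[0,0,-0.9],[0,0,-0.8],[0,0,0],[0,0,0],[0,0,0],[0,0,0],[0,0,0],[0,0,0],[0,0,0],[0,0,0],[0,0,0]]}'
```

```text
clock: 19.58
tcp_pos: [0.501, -0.1232, 0.0414]
orientation: [-3.141, 0.001, 0.436]
ft_force: [0.5, 0.4, 0.4]
opening: 0.0883
```

```bash
python3 -m crank '{"claw":[0.8,0.7,0.62,0.58,0.55,0.52,0.48,0.45,0.4,0.4],"slide":[[0,0,0],[0,0,0],[0,0,0],[0,0,0],[0,0,0],[0,0,0],[0,0,0],[0,0,0],[0,0,0],[0,0,0]],"delta_rot":[[0,0,0],[0,0,0],[0,0,0],[0,0,0],[0,0,0],[0,0,0],[0,0,0],[0,0,0],[0,0,0],[0,0,0]]}' 35
```

```text
clock: 20.82
tcp_pos: [0.501, -0.1235, 0.0418]
orientation: [3.141, 0.0, 0.436]
ft_force: [-0.6, -0.6, 3.1]
opening: 0.0468
```

```bash
python3 -m crank '{"claw":[0.4,0.4,0.4],"slide":[[0,0,0.1],[0,0,0],[0,0,0]],"delta_rot":[[0,0,0],[0,0,0],[0,0,0]]}'
```

```text
clock: 21.2
tcp_pos: [0.501, -0.1235, 0.0417]
orientation: [3.141, 0.0, 0.436]
ft_force: [-3.2, -1.4, 11.3]
opening: 0.0471
```

```bash
python3 -m crank '{"claw":[0.4,0.4,0.4,0.4,0.4,0.4],"slide":[[0,0,0.05],[0,0,0],[0,0,0],[0,0,0],[0,0,0],[0,0,0]],"delta_rot":[[0,0,0],[0,0,0.2],[0,0,0.3],[0,0,0.3],[0,0,0.2],[0,0,0]]}'; python3 - <<'E'
from workcell import *
print(state()["torque"],state()["ft_force"])
E
```

```text
clock: 21.95
tcp_pos: [0.5012, -0.1234, 0.0416]
orientation: [3.14, -0.001, 0.261]
ft_force: [-3.2, 0.0, 16.4]
opening: 0.0471
[-0.19403818  0.78224126 -0.04864806] [-3.22343119  0.0168027  16.40451047]
```

```bash
python3 - <<'E'
from h import *
S=camera("scene");s=state();print(s["torque"],s["ft_force"])
im=cv2.imread("pics/scene0.png")
a=crop(S,295,155,70,70,5.714)
b=cv2.resize(im[int(155*1.5625):int(225*1.5625),int(295*1.5625):int(365*1.5625)],(400,400),interpolation=cv2.INTER_CUBIC)
cv2.imwrite("pics/t1.png",np.hstack([b,cv2.resize(a,(400,400))]))
E
```

```text
[-0.16785367  0.78463619 -0.05669081] [-3.42858063 -0.82213632 16.76107012]
```

View pics/t1.png

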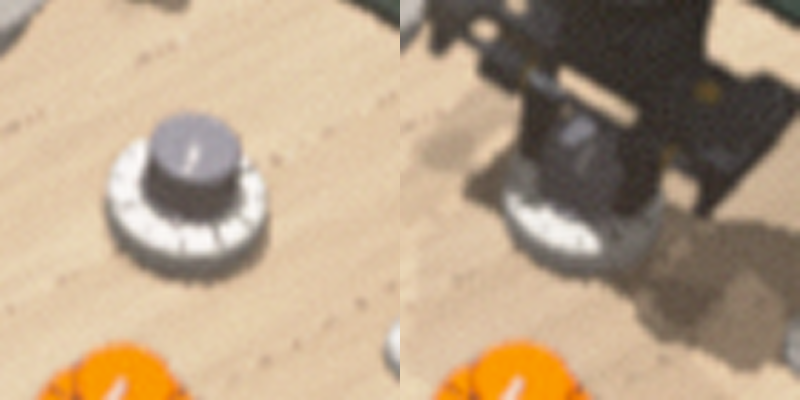

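```bash
cat >> h.py <<'E'
def rect(c,im,cx,cy,z,sc=1.,half=.05,n=300):
    g=np.linspace(half,-half,n); X,Y=np.meshgrid(g,g,indexing="ij")
    uv=(proj(c,np.c_[(X+cx).ravel(),(Y+cy).ravel(),np.full(X.size,z)])+.5)*sc-.5
    m=uv.reshape(n,n,2).astype(np.float32)
    return cv2.remap(im,m[...,0],m[...,1],cv2.INTER_CUBIC)
E
python3 - <<'E'
from h import *
S=camera("scene")
ims=[np.float32(camera("scene")["color"][:,:,::-1]) for _ in range(4)]
m=np.mean(ims,0); m=np.uint8(np.clip((m/255)**.5*255,0,255))
a=rect(S,cv2.imread("pics/scene0.png"),.501,-.1225,.026,1.5625);b=rect(S,m,.501,-.1225,.026)
cv2.imwrite("pics/t2.png",cv2.resize(np.hstack([a,b]),(800,400)))
E
```

```text
(no output)
```

View pics/t2.png

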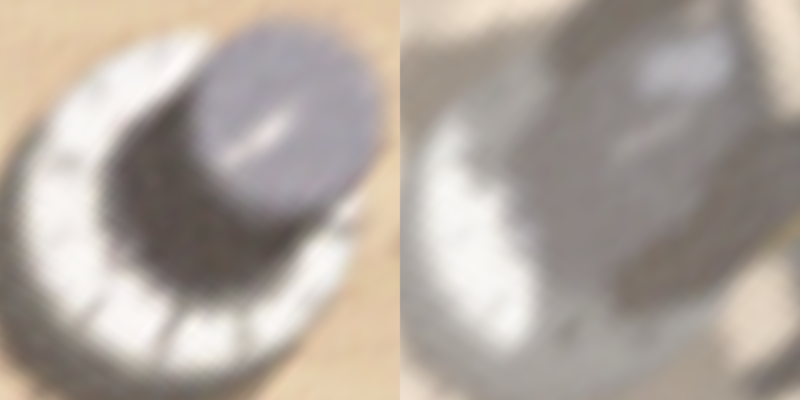

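The 0 tick is still at rectified (170,325) and the knob line has turned, so the timer is holding. I'll continue the turn by another 39.6°.

```bash
python3 -m crank '{"claw":[0.4,0.4,0.4,0.4,0.4,0.4,0.4],"slide":[[0,0,0],[0,0,0],[0,0,0],[0,0,0],[0,0,0],[0,0,0],[0,0,0]],"delta_rot":[[0,0,0.3],[0,0,0.4],[0,0,0.4],[0,0,0.4],[0,0,0.4],[0,0,0.1],[0,0,0]]}'
python3 -m crank '{"claw":[0.4,0.4,0.4,0.4,0.4,0.4,0.4],"slide":[[0,0,0],[0,0,0],[0,0,0],[0,0,0],[0,0,0],[0,0,0],[0,0,0]],"delta_rot":[[0,0,0.3],[0,0,0.4],[0,0,0.4],[0,0,0.4],[0,0,0.3],[0,0,0.16],[0,0,0]]}'
python3 - <<'E'
from h import *
S=camera("scene")
ims=[np.float32(camera("scene")["color"][:,:,::-1]) for _ in range(3)]
m=np.mean(ims,0); m=np.uint8(np.clip((m/255)**.5*255,0,255))
cv2.imwrite("pics/t3.png",cv2.resize(np.hstack([rect(S,m,.501,-.1225,.026),rect(S,m,.501,-.1225,.061)]),(800,400)))
E
```

```text
clock: 23.12
tcp_pos: [0.5017, -0.1233, 0.0416]
orientation: [3.141, -0.002, -0.087]
ft_force: [-2.4, -0.9, 16.0]
opening: 0.0473
clock: 24.0
tcp_pos: [0.5021, -0.1235, 0.0416]
orientation: [-3.141, -0.003, -0.43]
ft_force: [-1.3, -1.3, 16.2]
opening: 0.047
```

View pics/t3.png

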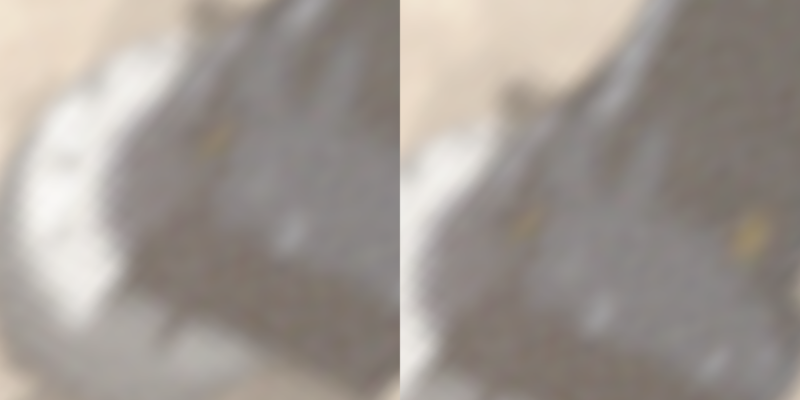

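The 0 tick is unmoved at (170,325). I'll relieve the press, open, rise and back off to look.

```bash
python3 -m crank '{"claw":[0.4,0.4,0.5,0.6,0.8,1,1,1,1,1],"slide":[[0,0,-0.13],[0,0,0],[0,0,0],[0,0,0],[0,0,0],[0,0,0],[0,0,0],[0,0,0],[0,0,0],[0,0,0]],"delta_rot":[[0,0,0],[0,0,0],[0,0,0],[0,0,0],[0,0,0],[0,0,0],[0,0,0],[0,0,0],[0,0,0],[0,0,0]]}'
python3 -m crank '{"claw":[1,1,1,1,1,1,1,1,1,1,1,1],"slide":[[0,0,-1],[0,0,-2],[0,0,-2],[0,0,-3],[0,0,-4],[0,0,-4],[0,0,-4],[0,0,-4],[0,0,-2],[0,0,-1],[0,0,0],[0,0,0]],"delta_rot":[[0,0,0],[0,0,0],[0,0,0],[0,0,0],[0,0,0],[0,0,0],[0,0,0],[0,0,0],[0,0,0],[0,0,0],[0,0,0],[0,0,0]]}'
python3 - <<'E'
from h import *
S=camera("scene");s=state();print(s["tcp_pos"],s["ft_force"])
ims=[np.float32(camera("scene")["color"][:,:,::-1]) for _ in range(3)]
m=np.uint8(np.clip((np.mean(ims,0)/255)**.6*255,0,255))
cv2.imwrite("pics/t4.png",np.hstack([rect(S,m,.501,-.1225,.026,n=400),rect(S,m,.501,-.1225,.061,n=400)]))
cv2.imwrite("pics/s4.png",cv2.resize(S["color"][:,:,::-1],(800,600)))
E
```

```text
clock: 25.45
tcp_pos: [0.5012, -0.1233, 0.0415]
orientation: [3.142, -0.0, -0.43]
ft_force: [-0.2, 1.2, 0.4]
opening: 0.0883
clock: 26.95
tcp_pos: [0.5004, -0.1234, 0.3106]
orientation: [3.141, 0.002, -0.43]
ft_force: [0.5, 0.0, -0.2]
opening: 0.0884
[ 0.50049881 -0.12332314  0.31053681] [ 0.56737593 -0.344083   -0.58158456]
```

View pics/t4.png

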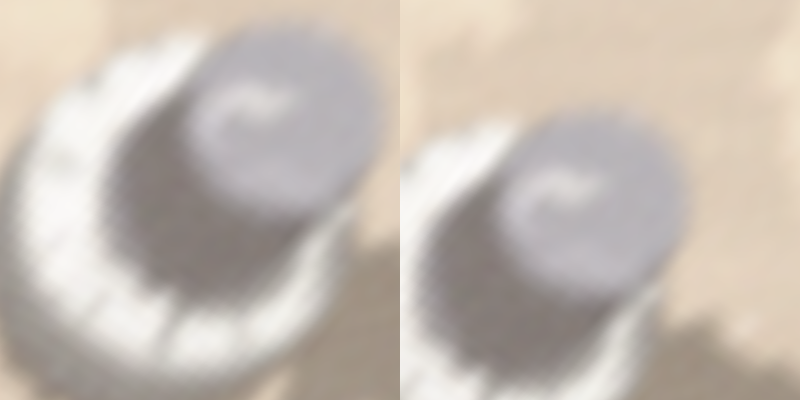

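View pics/s4.png

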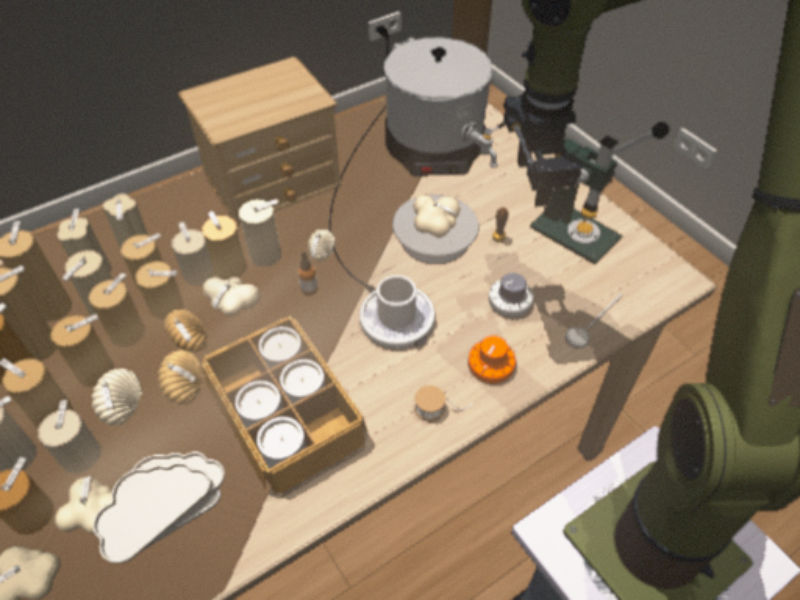

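```bash
python3 -m crank '{"claw":[1,1,1,1,1,1,1,1],"slide":[[-0.3,1,0],[-0.6,2,0],[-0.8,3.5,0],[-0.8,4,0],[-0.8,4,0],[-0.8,3,0],[-0.5,1.2,0],[0,0,0]],"delta_rot":[[0,0,0],[0,0,0],[0,0,0],[0,0,0],[0,0,0],[0,0,0],[0,0,0],[0,0,0]]}'
python3 - <<'E'
from h import *
o=[]
for n,y in(("scene",-.1225),("top",-.1235)):
    S=camera(n)
    m=np.uint8(np.mean([np.float32(camera(n)["color"][:,:,::-1]) for _ in range(3)],0))
    o.append(np.hstack([rect(S,m,.501,y,.026),rect(S,m,.501,y,.061)]))
cv2.imwrite("pics/t5.png",np.vstack(o))
E
```

```text
clock: 28.15
tcp_pos: [0.381, -0.2743, 0.3115]
orientation: [-3.142, 0.0, -0.431]
ft_force: [-0.2, -0.6, 0.7]
opening: 0.0881
```

View pics/t5.png

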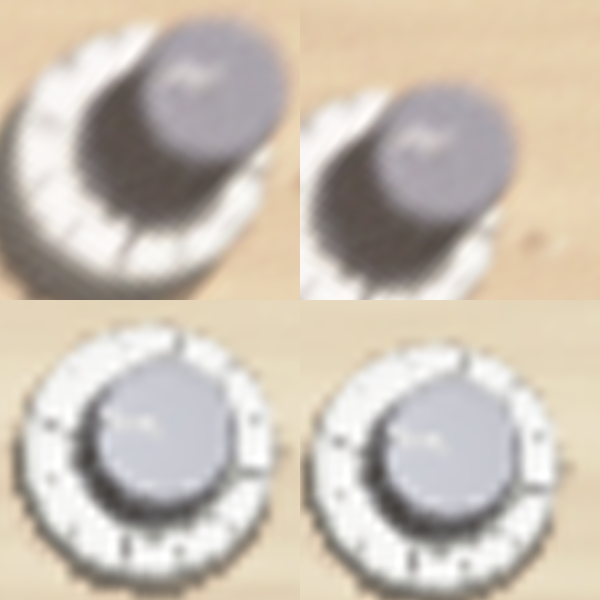

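The top view shows the line from (445,445) to (395,433), which is 103.5° against the 15 minute tick at 104.2°, with the ticks unmoved. The scene view shows a stair-stepped line, so I'll check it in raw pixels against projected directions.

```bash
python3 - <<'E'
from h import *
S=camera("scene")
m=np.mean([np.float32(camera("scene")["color"]) for _ in range(4)],0).mean(2)
c=np.array([.501,-.1235])
def ends(a):
    d=np.array([-np.cos(a),np.sin(a)]);return np.array([[*c,.061],[*(c+.022*d),.061]])
for dg in (72,90,104,115): print(dg,proj(S,ends(np.radians(dg))).round(1).tolist())
print(m[170:186,318:338].round().astype(int))
# score: mean brightness along line over small offsets
from scipy.ndimage import map_coordinates as mc
for n in("scene","top"):
  C=camera(n);mm=np.mean([np.float32(camera(n)["color"]) for _ in range(4)],0).mean(2)
  best=[]
  for dg in range(40,150,2):
    sc=max(mc(mm,proj(C,np.c_[np.array([.501,y0])+[x0,0]+np.linspace(.002,.018,15)[:,None]*[-np.cos(np.radians(dg)),np.sin(np.radians(dg))],np.full(15,.061)])[:,::-1].T,order=1).mean() for x0 in np.arange(-.003,.0031,.001) for y0 in np.arange(-.1265,-.12,.001))
    best.append((round(sc,1),dg))
  print(n,sorted(best)[::-1][:7])
E
```

```text
72 [[328.8, 179.6], [324.8, 184.1]]
90 [[328.8, 179.6], [323.0, 182.8]]
104 [[328.8, 179.6], [322.0, 181.5]]
115 [[328.8, 179.6], [321.6, 180.5]]
[[206 204 203 203 201 201 203 203 203 204 205 205 204 202 202 202 203 205
  205 206]
 [202 202 202 201 203 204 203 204 204 204 202 203 202 202 203 206 206 207
  207 206]
 [201 201 202 202 205 205 204 203 202 201 203 203 205 205 206 207 207 206
  204 204]
 [202 202 203 203 203 203 202 199 201 201 201 203 204 205 206 208 205 204
  202 202]
 [202 203 203 202 201 201 198 193 196 192 191 192 193 197 202 202 203 203
  203 201]
 [202 203 202 200 199 192 185 181 183 177 176 175 177 181 191 195 200 203
  203 203]
 [202 200 201 196 190 181 174 170 171 172 170 170 171 172 176 182 191 200
  204 205]
 [201 201 194 180 175 171 169 170 168 167 169 168 169 168 170 171 178 190
  200 206]
 [206 206 188 168 168 168 167 169 169 173 173 171 169 170 170 170 172 176
  191 205]
 [223 226 181 163 167 171 177 179 184 191 181 172 170 169 168 169 171 170
  179 202]
 [239 239 178 157 166 179 198 202 203 192 174 169 169 169 170 169 170 164
  164 199]
 [244 243 173 144 159 183 199 190 191 179 166 166 170 170 169 168 169 161
  153 198]
 [246 241 160 123 146 176 185 169 171 171 167 169 169 171 170 171 170 159
  158 216]
 [246 224 136 101 131 162 176 174 171 170 170 171 169 170 171 168 163 148
  162 224]
 [243 188 109  87 107 136 159 173 178 170 169 171 169 170 168 161 144 123
  144 195]
 [234 157  95  83  87 100 121 146 155 162 168 166 162 155 148 132 108 100
  148 215]]
scene [(np.float32(193.4), 96), (np.float32(193.4), 94), (np.float32(193.1), 98), (np.float32(193.0), 92), (np.float32(192.9), 100), (np.float32(192.8), 102), (np.float32(192.5), 104)]
top [(np.float32(217.7), 92), (np.float32(217.6), 94), (np.float32(217.4), 100), (np.float32(217.4), 98), (np.float32(217.3), 106), (np.float32(217.2), 108), (np.float32(217.2), 104)]
```

Those brightness scores are ambiguous, so I'll fit a blurred line model to the before and after images from both cameras. The white arrow on the skirt is small, so I'll use the top line.

```bash
python3 - <<'E'
from h import *
from scipy.optimize import least_squares
def fit(C,img,c,lab):
    # pixels whose z=.061 point lies within r<.019 of centre
    g=np.arange(384*512);uv=np.c_[g%512,g//512]
    W=unproj(C,uv,.061)[:,:2];r=np.hypot(*(W-c).T);k=r<.0185
    P=W[k]-c;I=img.reshape(-1)[k]
    def model(p):
        a,off,s0,s1,w,amp,b,bx,by=p
        d=np.array([-np.cos(a),np.sin(a)]);n=np.array([-d[1],d[0]])
        s=P@d;t=P@n-off;e=.0012
        return b+bx*P[:,0]*50+by*P[:,1]*50+amp*np.exp(-t**2/2/w**2)/(1+np.exp(-(s-s0)/e))/(1+np.exp((s-s1)/e))
    res=[]
    for a0 in np.radians(range(20,140,10)):
        f=least_squares(lambda p:model(p)-I,[a0,0,0.0,.016,.0015,40,np.median(I),0,0],x_scale=[.1,.001,.003,.003,.0005,10,10,5,5],bounds=([-1,-.006,-.008,.008,.0008,5,0,-200,-200],[3.5,.006,.012,.024,.003,150,255,200,200]),loss="soft_l1",f_scale=4)
        res.append((f.cost,f.x))
    res.sort(key=lambda q:q[0])
    x=res[0][1];print(lab,k.sum(),"cost",round(res[0][0],1),"deg",np.degrees(x[0]).round(1),"off/s0/s1/w mm",(x[1:5]*1e3).round(1),"alt",sorted({int(round(np.degrees(q[1][0]))) for q in res if q[0]<1.3*res[0][0]}))
for n,c in(("scene",(.501,-.1235)),("top",(.501,-.1235))):
    C=camera(n)
    i0=cv2.resize(cv2.imread(f"pics/{n}0.png"),(512,384),interpolation=cv2.INTER_CUBIC).astype(float).mean(2)
    i1=np.mean([np.float32(camera(n)["color"]) for _ in range(4)],0).mean(2).astype(float)
    fit(C,i0,np.array(c),n+" before");fit(C,i1,np.array(c),n+" after")
    sh,_=cv2.phaseCorrelate(np.float32(i0[165:225,295:355] if n=="scene" else i0[180:240,275:335]),np.float32(i1[165:225,295:355] if n=="scene" else i1[180:240,275:335]));print("shift px",sh)
E
```

```text
scene before 93 cost 302.2 deg 53.2 off/s0/s1/w mm [-0.8  0.9 19.4  2.3] alt [53]
scene after 93 cost 197.8 deg 95.2 off/s0/s1/w mm [-3.3  2.1 17.6  2.6] alt [95]
shift px (0.017619042108798055, 0.23341110403275778)
top before 86 cost 91.7 deg 70.5 off/s0/s1/w mm [ 2.2  5.3 10.4  1.8] alt [58, 70]
top after 86 cost 90.9 deg 103.7 off/s0/s1/w mm [-0.9  1.9 24.   2. ] alt [104]
shift px (-0.07940058209301881, -0.015663984266129916)
```

```bash
python3 - <<'E'
from h import *
from scipy.optimize import least_squares
for n in("scene","top"):
    C=camera(n)
    i0=cv2.resize(cv2.imread(f"pics/{n}0.png"),(512,384),interpolation=cv2.INTER_CUBIC).astype(float).mean(2)
    i1=np.mean([np.float32(camera(n)["color"]) for _ in range(6)],0).mean(2).astype(float)
    g=np.arange(384*512);W=unproj(C,np.c_[g%512,g//512],.061)[:,:2]
    for lim in (.001,.0025,.004):
        best=None
        c=np.array([.501,-.123]);k=np.hypot(*(W-c).T)<.0175;P=W[k]-c
        def m(a,b,bx,by,amp,dx,dy,s0,s1,w):
            Q=P-[dx,dy];d=np.array([-np.cos(a),np.sin(a)]);nn=np.array([-d[1],d[0]]);s=Q@d;t=Q@nn
            return b+bx*P[:,0]*50+by*P[:,1]*50+amp*np.exp(-t**2/2/w**2)/(1+np.exp(-(s-s0)/.0012))/(1+np.exp((s-s1)/.0012))
        def r(p):
            sh=p[10:]
            return np.r_[m(*p[0:5],*sh)-i0.reshape(-1)[k],m(*p[5:10],*sh)-i1.reshape(-1)[k]]
        for a0 in (50,60):
          for a1 in (90,105,115):
            b=170;x0=[np.radians(a0),b,0,0,40,np.radians(a1),b,0,0,40,0,0,0.001,.017,.002]
            lo=[0,0,-200,-200,5]*2+[-lim,-lim,-.008,.008,.0008];hi=[3,255,200,200,150]*2+[lim,lim,.008,.024,.003]
            f=least_squares(r,x0,bounds=(lo,hi),x_scale=[.1,10,5,5,10]*2+[.001,.001,.003,.003,.0005],loss="soft_l1",f_scale=4)
            if best is None or f.cost<best.cost:best=f
        x=best.x;print(n,lim,"cost",round(best.cost),"deg",np.degrees(x[[0,5]]).round(1),"ctr/s0/s1/w",(x[10:]*1e3).round(1))
E
```

```text
scene 0.001 cost 441 deg [ 51.5 105.8] ctr/s0/s1/w [ 1.  -0.3  1.6 17.2  2.5]
scene 0.0025 cost 360 deg [50.9 97.8] ctr/s0/s1/w [ 2.5 -1.9  3.6 19.3  2.4]
scene 0.004 cost 352 deg [50.7 94.3] ctr/s0/s1/w [ 3.2 -2.8  4.6 20.4  2.4]
top 0.001 cost 208 deg [ 56.2 100.1] ctr/s0/s1/w [ 1.  -1.   3.  13.3  1.5]
top 0.0025 cost 201 deg [57.8 93.6] ctr/s0/s1/w [ 1.6 -2.5  4.5 15.1  1.4]
top 0.004 cost 200 deg [58.3 91.3] ctr/s0/s1/w [ 2.  -3.3  5.3 16.   1.4]
```

```bash
python3 - <<'E'
from h import *
from scipy.optimize import least_squares
D=np.radians(49.6)
for n in("scene","top"):
    C=camera(n)
    i0=cv2.resize(cv2.imread(f"pics/{n}0.png"),(512,384),interpolation=cv2.INTER_CUBIC).astype(float)
    cs=np.mean([np.float32(camera(n)["color"][:,:,::-1]) for _ in range(6)],0).astype(float)
    g=np.arange(384*512);UV=np.c_[g%512,g//512];W=unproj(C,UV,.061)[:,:2]
    # knob centre from the edge of the grey disc: bluish-grey score (B-R) vs surroundings, disc model at z=.06
    W6=unproj(C,UV,.060)[:,:2]
    for tag,im in(("b",i0),("a",cs)):
        s=(im[...,0]-im[...,2]).reshape(-1);k=np.hypot(*(W6-[.501,-.123]).T)<.034
        f=least_squares(lambda p:p[2]+p[3]/(1+np.exp((np.hypot(*(W6[k]-p[:2]).T)-p[5])/p[4]))-s[k],[.501,-.123,-20,30,.0015,.024],x_scale=[.001,.001,5,5,.0005,.001],loss="soft_l1",f_scale=5)
        print(n,tag,"disc ctr",f.x[:2].round(4),"r",f.x[5].round(4))
    c=np.array([.501,-.123]);k=np.hypot(*(W-c).T)<.0175;P=W[k]-c
    I0=i0.mean(2).reshape(-1)[k];I1=cs.mean(2).reshape(-1)[k]
    def m(a,b,bx,by,amp,dx,dy,s0,s1,w):
        Q=P-[dx,dy];d=np.array([-np.cos(a),np.sin(a)]);nn=np.array([-d[1],d[0]]);s=Q@d;t=Q@nn
        return b+bx*P[:,0]*50+by*P[:,1]*50+amp*np.exp(-t**2/2/w**2)/(1+np.exp(-(s-s0)/.0012))/(1+np.exp((s-s1)/.0012))
    for a1 in range(92,116,3):
        a=np.radians(a1)
        r=lambda p:np.r_[m(a-D,*p[:4],*p[8:])-I0,m(a,*p[4:8],*p[8:])-I1]
        L=.003
        f=least_squares(r,[170,0,0,40,170,0,0,40,0,0,.001,.017,.002],bounds=([0,-200,-200,5]*2+[-L,-L,-.008,.008,.0008],[255,200,200,150]*2+[L,L,.008,.024,.003]),x_scale=[10,5,5,10]*2+[.001,.001,.003,.003,.0005],loss="soft_l1",f_scale=4)
        print(a1,round(f.cost),(f.x[8:10]*1e3).round(1),end="; ")
    print()
E
```

```text
scene b disc ctr [ 0.4968 -0.1174] r 0.0287
scene a disc ctr [ 0.4965 -0.1172] r 0.0285
92 493 [ 3.  -0.2]; 95 388 [ 3. -1.]; 98 350 [ 2.7 -1.4]; 101 362 [ 2.  -1.5]; 104 406 [ 1.5 -1.6]; 107 467 [ 1.1 -1.9]; 110 544 [ 0.6 -2.1]; 113 634 [ 0.1 -2.3]; 
top b disc ctr [ 0.5015 -0.1246] r 0.023
top a disc ctr [ 0.5015 -0.1241] r 0.0229
92 226 [ 2.3 -0.5]; 95 221 [ 2.  -0.6]; 98 218 [ 1.7 -0.6]; 101 216 [ 1.3 -0.6]; 104 214 [ 0.9 -0.6]; 107 214 [ 0.6 -0.8]; 110 224 [ 0.3 -1.1]; 113 206 [-0.5 -2.1];
```

The fits put the knob at about 99° (scene) to 104° (top) against a target of 104.2°. That is inside the ±8° tolerance, but perhaps about 3° low from wind-up in the grip. There is plenty of time (about 31 of 67 s), so I'll regrip, press and add a small turn.

```bash
python3 -m crank '{"claw":[1,1,1,1,1,1,1,1],"slide":[[0.3,-1,0],[0.6,-2,0],[0.8,-3.5,0],[0.8,-4,0],[0.8,-4,0],[0.8,-3,0],[0.5,-1.2,0],[0,0,0]],"delta_rot":[[0,0,0],[0,0,0],[0,0,0],[0,0,0],[0,0,0],[0,0,0],[0,0,0],[0,0,0]]}'
```

```text
clock: 32.2
tcp_pos: [0.5014, -0.1229, 0.3114]
orientation: [3.142, 0.0, -0.429]
ft_force: [-0.8, -0.4, -0.6]
opening: 0.0881
```

```bash
python3 -m crank '{"claw":[1,1,1,1,1,1,1,1,1,1,1,1],"slide":[[0,0,1],[0,0,2],[0,0,4],[0,0,4],[0,0,4],[0,0,4],[0,0,3],[0,0,2],[0,0,1.5],[0,0,1],[0,0,0.4],[0,0,0]],"delta_rot":[[0,0,0],[0,0,0],[0,0,0],[0,0,0],[0,0,0],[0,0,0],[0,0,0],[0,0,0],[0,0,0],[0,0,0],[0,0,0],[0,0,0]]}'
```

```text
clock: 33.7
tcp_pos: [0.5013, -0.1233, 0.0427]
orientation: [-3.142, -0.0, -0.43]
ft_force: [-0.2, -1.5, -0.7]
opening: 0.0883
```

```bash
python3 -m crank '{"claw":[0.8,0.7,0.62,0.58,0.55,0.52,0.48,0.45,0.4,0.4,0.4,0.4],"slide":[[0,0,0],[0,0,0],[0,0,0],[0,0,0],[0,0,0],[0,0,0],[0,0,0],[0,0,0],[0,0,0],[0,0,0.1],[0,0,0.03],[0,0,0]],"delta_rot":[[0,0,0],[0,0,0],[0,0,0],[0,0,0],[0,0,0],[0,0,0],[0,0,0],[0,0,0],[0,0,0],[0,0,0],[0,0,0],[0,0,0]]}' 35
```

```text
clock: 35.2
tcp_pos: [0.5014, -0.1234, 0.0424]
orientation: [3.141, -0.001, -0.43]
ft_force: [-0.2, -0.6, 13.4]
opening: 0.0469
```

```bash
python3 -m crank '{"claw":[0.4,0.4,0.4,0.4],"slide":[[0,0,0],[0,0,0],[0,0,0],[0,0,0]],"delta_rot":[[0,0,0.1],[0,0,0.15],[0,0,0.1],[0,0,0]]}'
python3 -m crank '{"claw":[0.4,0.4,0.5,0.6,0.8,1,1,1,1],"slide":[[0,0,-0.12],[0,0,0],[0,0,0],[0,0,0],[0,0,0],[0,0,0],[0,0,0],[0,0,0],[0,0,0]],"delta_rot":[[0,0,0],[0,0,0],[0,0,0],[0,0,0],[0,0,0],[0,0,0],[0,0,0],[0,0,0],[0,0,0]]}'
```

```text
clock: 35.7
tcp_pos: [0.5015, -0.1234, 0.0424]
orientation: [3.141, -0.002, -0.491]
ft_force: [-0.6, 0.4, 12.8]
opening: 0.047
clock: 36.83
tcp_pos: [0.5012, -0.1233, 0.0424]
orientation: [3.142, -0.0, -0.491]
ft_force: [-0.6, -0.0, -0.1]
opening: 0.088
```

```bash
python3 -m crank '{"claw":[1,1,1,1,1,1,1,1,1,1,1,1],"slide":[[0,0,-1],[0,0,-2],[0,0,-2],[0,0,-3],[0,0,-4],[0,0,-4],[0,0,-4],[0,0,-4],[0,0,-2],[0,0,-1],[0,0,0],[0,0,0]],"delta_rot":[[0,0,0],[0,0,0],[0,0,0],[0,0,0],[0,0,0],[0,0,0],[0,0,0],[0,0,0],[0,0,0],[0,0,0],[0,0,0],[0,0,0]]}'
python3 -m crank '{"claw":[1,1,1,1,1,1,1,1],"slide":[[-0.3,1,0],[-0.6,2,0],[-0.8,3.5,0],[-0.8,4,0],[-0.8,4,0],[-0.8,3,0],[-0.5,1.2,0],[0,0,0]],"delta_rot":[[0,0,0],[0,0,0],[0,0,0],[0,0,0],[0,0,0],[0,0,0],[0,0,0],[0,0,0]]}'
python3 - <<'E'
from h import *
o=[]
for n,y in(("scene",-.1225),("top",-.1235)):
    S=camera(n)
    m=np.uint8(np.mean([np.float32(camera(n)["color"][:,:,::-1]) for _ in range(3)],0))
    o.append(np.hstack([rect(S,m,.501,y,.026),rect(S,m,.501,y,.061)]))
    cv2.imwrite(f"pics/f_{n}.png",cv2.resize(m,(800,600)))
cv2.imwrite("pics/t6.png",np.vstack(o))
E
```

```text
clock: 38.33
tcp_pos: [0.5005, -0.1233, 0.3115]
orientation: [3.141, 0.002, -0.491]
ft_force: [-0.8, -0.0, 0.4]
opening: 0.0876
clock: 39.33
tcp_pos: [0.3719, -0.2666, 0.3122]
orientation: [-3.141, 0.001, -0.492]
ft_force: [0.5, 0.5, 0.0]
opening: 0.088
```

View pics/t6.png

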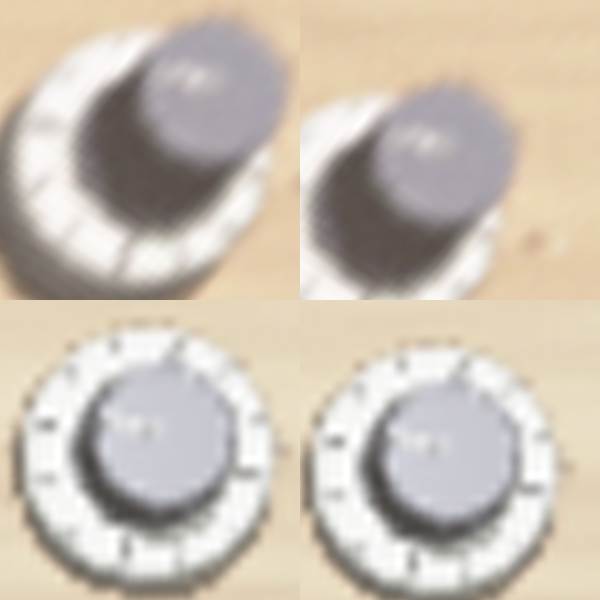

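View pics/f_top.png

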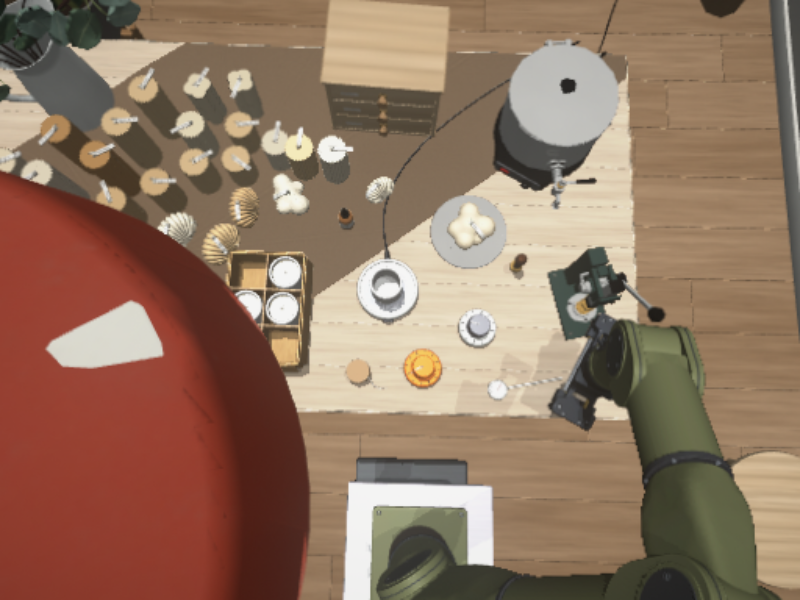

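The line now points up-left at about 104–107° (top view), close to the 15 minute tick at (340,441). The ticks have not moved, the jar stands on the plate, the bystanders are in place, and the arm is clear with no force on it. Handing in.

```bash
python3 -c "
from workcell import *
print(state()['clock'],state()['ft_force']);print(finish_job())"
```

```text
39.725 [0.07537114 0.18248935 0.41865113]
the job is handed in; nothing more can be done
None
```

The job is handed in at 39.7 s of the allowed 67 s. The jar stands on the warming plate and the timer is set to about 15 minutes. The hand-in reports no verdict.

**Jar:** I gripped it from within with the fingers about 50 mm below the rim at 28 N and lifted it out of the carton. I set it down and let go within a few mm of the plate's centre. The last pictures show it upright on the steel inside the rim, and the full jars and bystanders looked in place.

**Timer:** I gripped the knob at 35 N, pressed with about 16 N and turned it 49.6° clockwise. I then regripped it, pressing with about 13 N, and turned it another 3.5°. The dial ticks stayed where they were, so the timer did not spin or slide.

**Checks that disagreed:**
- **Knob angle:** it can only be read roughly at this picture resolution. After the first turn the fits gave about 99° (scene camera) and 104° (top camera), for a 15 minute tick at 104.2° with about ±8° allowed. I read it as slightly low, which is why I added the small correction. The last top view reads about 104 to 108°, judged by eye; I did not rerun the fits.
- **Cameras:** their first position estimates differed by up to 6 mm in y, so I used the averages. The force readings and the fit of the grips agreed with those averages.

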